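# Stand the tipped copper panels back in the browsing rack

### The arm

A 6-joint arm with a two-finger parallel gripper is mounted at the origin on the work surface. World frame = base frame: x ahead of the robot, y to its left, z up, the work surface at z = 0. Lengths are in m, angles in rad, forces in N, time in s.
With the tool pointing down it reaches from about 0.25 to 0.8 m from the base axis. Payload 3.9 kg.
Tool frame: the origin (TCP) lies at the very end of the fingers, on their centre line; the grasp point (between the pads) lies 19 mm behind it; z points along the fingers, y is the line along which they close (so a half turn about z gives the same grasp; the last joint's range is limited). The gripper opens to 85 mm and grips with 20 to 120 N. Pads are 22 mm wide; open, the fingers measure 114 mm over their backs; the gripper's body (76 mm by 85 mm) begins 54 mm behind the grasp point. The pads swing forward as they close: fully open they stand 13 mm farther back than shut.
Start: joints at [1.225, 0.26, -0.138, 1.173, 0, 1.571], TCP at [0.178, 0.494, 0.231] pointing down, gripper open.
Joint ranges: [-2.78, 2.78], [-0.83, 1.72], [-1.28, 1.37], [-1.9, 2.12], [-1.57, 1.48], [-3.14, 3.14]. Speed limits (rad/s): [2.57, 2.57, 3.14, 3.14, 3.14, 3.14].

### API

Orientations are given as a rotation vector (axis times angle).
In Python, from workcell import * gives the robot as it stands.
- The arm moves only by the shell command python3 -m jog 'ROWS'. ROWS is JSON, a list of rows, each a list of 7 numbers: the finger opening in mm, from 0 to 85.4, then the shift along the tool's x, y, z in mm, then the turn, a rotation vector about the tool's x, y, z in degrees. In form: [[grip, tx, ty, tz, wx, wy, wz], ...]. A call has 1 to 20 rows; each row shifts and turns the commanded pose from where the row before left it, along the tool's axes as they then stand; what a row does not reach is not made up. A row lasts 1/10 s, in which the tool goes at most 50 mm and 8.59 degrees, less where a joint would pass 70% of its speed; a pose out of reach is approached as far as the arm can. A call is refused whole if a number of a shift passes 50 or a number of a turn 8.59, either way. A call with a gripper value outside its range is refused whole. The fingers move at their own pace and stop on an object; the grip force is fixed at half the most. Time passes only in rows, so rows that do not move let the fingers close. It gives the time, the measured TCP pose, the force, the opening and the grip force at its end, in the units of the state.
- state(): the state, without advancing time (a new reading comes with each control period).
- camera(name): name is "scene" or "side" or "wrist"; returns the picture (400x640x3 uint8, red, green, blue); there is no depth.
- calibration(name): a dict with "mtx" (3x3 intrinsics, pixels), "R" (3x3) and "t" (3): a world point X has camera coordinates R X + t. Camera axes: x right, y down, z forward; pixel columns grow to the right and rows downward; lengths in m; the calibration is good to about 2 mm. A picture is of the moment at which its call begins: read the wrist's pose just before it. calibration takes no time and is no camera call; for the wrist camera it gives the pose at the moment of the call.
- hand_in(): hands the job in; it is judged then, once.
Trained networks look in the newest picture that a camera, given by its name, has taken for a name from the list of things; names that differ only in an ending like _2 or _b are one class to them, and where a whole thing is asked for, a point or a joint stands for the part that bears it (a point fixed in the world has none). Each returns a list of dicts, best first, with "p" (0 to 1); they miss things now and then, are a little off and sometimes report something else, mostly with a low value. They report only what shows in the picture. A call takes as long as a camera call. They do not tell look-alikes from the thing itself.
- look_for(label, camera): "position" ([column, row] in pixels, amid what is visible of it).
- spot_point(label, camera): "position" ([column, row] in pixels: a listed point, or the origin of a listed thing).
The state is a dict: "t": time; "joints": joint angles; "dq": joint speeds; "joint_efforts": joint torques, N m; "ee_pos": TCP position; "ee_rot": TCP orientation; "wrist_force": force on the tool from outside, world axes, zero at the start; "moment": the same for the moment, N m; "opening": finger opening in m; "gripper_force": force on a finger pad.
Only numpy, scipy, OpenCV 4.12 (cv2) and the standard library are available. Lean on these libraries where they do the work, as an engineer would, in place of code of your own. Each camera call takes 0.05 s, during which the arm holds its last target. There are 200 camera calls.

### The job

Two of the three framed copper panels in the browsing rack have been left tipped forward onto its front rail. With the fingertips, push each of them back up and over until it leans against the slats like the third, square in its own place with its lower edge down in the groove. Ease them over without slamming, do not take hold of or lift any panel, and leave the standing panel and the things on the bench as they are.

Things in the scene. Friction and masses are not known exactly. Their poses are not given: they have to be found in the camera images.
- rack: fixed wooden browsing rack, 550 wide (y), 185 deep. z up, x from front to back; origin on the table below the front foot of the groove's rear strip. Groove floor z 18; groove x -25 to 0, front strip 8 high (x -37 to -25), rear strip 13 high. Places for three panels centred at y about -165, 0, 165, each up to 10 off (mm)
- rail_mid (a point): middle of the rack's front rail: steel bar 14 mm in diameter along the rack's y, axis 119 mm above the table and 86 mm in front of the rack's origin, between end posts 262 mm either side that reach z 131 mm
- slat_mid (a point): middle of the front face of the upper of two back-rest slats (26 mm high, at z about 86 and 158 mm), in a plane that leans back 15 deg from the groove's rear corner; end posts 262 mm either side reach z about 190 mm. A panel balances at about 4.5 deg back: beyond that it goes over onto the slats by itself; short of that it stays upright or falls forward
- panel_lozenge: framed copper panel, stepped lozenge on the face, 130 wide, 180 high, 14 thick (mm), 0.3-0.6 kg. Already leans back on the slats. Any panel may be in any place. Origin: middle of rear lower edge; z up the panel, x from face to back, y along its width (fills x -14..0, y -65..65, z 0..180)
- panel_lozenge_top (a point): middle of the rear upper edge of that panel; in the rack's frame x is about -98 mm when tipped forward, 0 when upright and +47 when leaning on the slats
- panel_medallion: framed copper panel, round medallion on the face, 130 wide, 180 high, 14 thick (mm), 0.3-0.6 kg. Starts tipped forward: z axis 33 deg off vertical towards rack -x, face on the front rail, rear lower edge at the rear strip. Any panel may be in any place. Origin: middle of rear lower edge; z up the panel, x from face to back, y along its width (fills x -14..0, y -65..65, z 0..180)
- panel_medallion_top (a point): middle of the rear upper edge of that panel; in the rack's frame x is about -98 mm when tipped forward, 0 when upright and +47 when leaning on the slats
- panel_leaf: framed copper panel, leafy stem on the face, 130 wide, 180 high, 14 thick (mm), 0.3-0.6 kg. Starts tipped forward: z axis 33 deg off vertical towards rack -x, face on the front rail, rear lower edge at the rear strip. Any panel may be in any place. Origin: middle of rear lower edge; z up the panel, x from face to back, y along its width (fills x -14..0, y -65..65, z 0..180)
- panel_leaf_top (a point): middle of the rear upper edge of that panel; in the rack's frame x is about -98 mm when tipped forward, 0 when upright and +47 when leaning on the slats
- hammer: chasing hammer, about 240 mm long, lying on the bench beside the rack, under 40 mm high; leave alone
- punch_cup: copper cup, 72 mm across, 85 high, with steel punches standing in it to about 125 high, on the bench beside the rack; origin under its centre; leave alone
- vase: small brass vase, 84 mm across, 118 high, on the bench beside the rack; origin under its centre; leave alone
There are look-alikes about, which are no part of the job. What is shaped like the panel_lozenge but pink is not meant. What is shaped like the panel_leaf but yellow is not meant.

How it is judged:
By the outcome, as a careful person would: the job done as asked, in the order asked, and still so for the second after the job is handed in, with the robot touching nothing.
It also fails if it takes over 58 s, if anything falls off the work surface, if the arm or the gripper's body presses on something with over 40 N, if the wrist force passes 120 N, or if a joint passes its speed limit or range.

## Working session

There is one attempt and no reset: what is moved stays moved. The work goes in short steps, Python scripts to look and compute and a shell command to move; the robot and the scene stay as the last step left them, time stands still between calls to the robot, and variables do not carry over. Pictures are saved under pics/ and viewed, at most 10 in all, crops included, and the job is handed in when it is done.

```bash
mkdir -p pics; python3 - <<'E'
from workcell import *
import cv2,numpy as np
s=state();print(s['t'],s['ee_pos'],s['ee_rot'])
ims=[]
for c in("scene","side"):
    im=camera(c);ims.append(im)
    for l in("rail_mid","slat_mid","panel_lozenge_top","panel_medallion_top","panel_leaf_top","panel_lozenge","panel_medallion","panel_leaf"):
        print(c,l,[(np.round(d['position']),round(d['p'],2)) for d in spot_point(l,c)][:3])
    k=calibration(c);print(np.round(k['mtx'],1).tolist(),(-k['R'].T@k['t']).round(3))
    cv2.imwrite(f"pics/{c}0.png",im[:,:,::-1])
E
```

```text
0.0 [0.17771235 0.49325456 0.23045571] [-0.54038708 -3.09443966  0.0031065 ]
scene rail_mid [(array([403., 332.]), 0.17)]
scene slat_mid [(array([301., 241.]), 0.75)]
scene panel_lozenge_top [(array([234., 166.]), 0.94), (array([300., 153.]), 0.83), (array([264., 196.]), 0.62)]
scene panel_medallion_top [(array([375., 254.]), 0.6)]
scene panel_leaf_top [(array([337., 209.]), 0.76), (array([391., 198.]), 0.72), (array([462., 265.]), 0.57)]
scene panel_lozenge [(array([200., 138.]), 0.97), (array([348., 166.]), 0.88), (array([286., 222.]), 0.58)]
scene panel_medallion [(array([343., 295.]), 0.56)]
scene panel_leaf [(array([312., 253.]), 0.84), (array([453., 321.]), 0.82), (array([395., 244.]), 0.77)]
[[434.3, 0.0, 321.7], [0.0, 434.3, 203.7], [0.0, 0.0, 1.0]] [0.991 0.397 1.215]
side rail_mid [(array([299., 178.]), 0.66)]
side slat_mid [(array([334., 156.]), 0.63)]
side panel_lozenge_top [(array([331., 300.]), 0.81), (array([407., 286.]), 0.8)]
side panel_medallion_top [(array([272., 140.]), 0.72)]
side panel_leaf_top [(array([244., 234.]), 0.73), (array([298., 165.]), 0.64), (array([206., 180.]), 0.56)]
side panel_lozenge [(array([347., 212.]), 0.8), (array([276., 272.]), 0.8), (array([387., 264.]), 0.66)]
side panel_medallion [(array([301., 162.]), 0.55), (array([265., 147.]), 0.17)]
side panel_leaf [(array([255., 196.]), 0.94), (array([227., 146.]), 0.91), (array([325., 188.]), 0.7)]
[[476.8, 0.0, 319.4], [0.0, 476.8, 195.8], [0.0, 0.0, 1.0]] [-0.128 -0.916  1.277]
```

View pics/scene0.png

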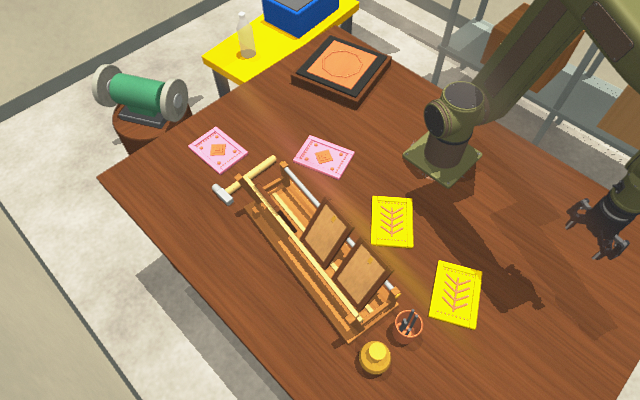

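View pics/side0.png

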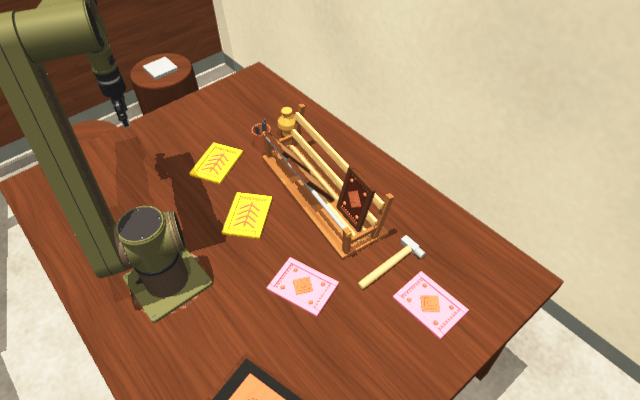

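The scene view shows the rack running from about (270,175) to (375,320), with two tipped panels at (325,235) and (362,275). The lozenge panel is standing at the robot's right end, at side (354,198). The front rail faces the robot, and the pink and yellow look-alikes lie flat on the bench.

```bash
cat > h.py <<'E'
from workcell import *
import numpy as np,cv2
from scipy.spatial.transform import Rotation as Ro
def proj(c,X):
    k=calibration(c);p=(np.asarray(X)@k['R'].T+k['t'])@k['mtx'].T
    return p[...,:2]/p[...,2:]
def W(r,P):
    P=np.asarray(P,float)/1000; c,s=np.cos(r[2]),np.sin(r[2])
    return P@np.array([[c,-s,0],[s,c,0],[0,0,1]]).T+[r[0],r[1],0]
E
cat > fit.py <<'E'
from h import *
from scipy.optimize import least_squares
obs=[("scene",(37.5,0,158),(301,241)),("side",(37.5,0,158),(334,156)),("side",(-86,0,119),(299,178)),
("scene",(-98,0,169),(337,209)),("scene",(-98,165,169),(375,254)),("side",(-98,165,169),(272,140)),("side",(-98,0,169),(298,165)),
("side",(47,-165,192),(353,170)),("scene",(47,-165,192),(264,196)),("side",(50,-262,190),(389,197)),("side",(50,262,190),(302,107)),("side",(-86,-262,131),(347,231)),("scene",(-86,262,131),(393,293)),("scene",(-86,-262,131),(285,168))]
f=lambda r:np.concatenate([proj(c,W(r,P))-q for c,P,q in obs])
b=least_squares(f,[.5,.1,0],loss='soft_l1',f_scale=3)
r=b.x;print(r.round(4),np.round(f(r).reshape(-1,2),1).tolist())
np.save('rack.npy',r)
for c in("scene","side"):
    im=cv2.imread(f"pics/{c}0.png")
    def L(*P): cv2.polylines(im,[np.int32(proj(c,W(r,P)))],False,(255,0,0),1)
    L((-86,-262,119),(-86,262,119));L((37,-262,158),(37,262,158));L((-25,-275,18),(-25,275,18),(0,275,18),(0,-275,18))
    for y in(0,165):L((0,y-65,18),(-98,y-65,169),(-98,y+65,169),(0,y+65,18))
    L((-14,-230,18),(33,-230,192),(33,-100,192),(-14,-100,18))
    x=(240,140) if c=="scene" else(230,90)
    im=im[x[1]:x[1]+210,x[0]:x[0]+190]
    cv2.imwrite(f"pics/{c}1.png",cv2.resize(im,None,fx=2.1,fy=2.8*.75))
a=[cv2.imread(f"pics/{c}1.png") for c in("scene","side")]
cv2.imwrite("pics/fit.png",np.hstack(a))
s=state();R=Ro.from_rotvec(s['ee_rot']).as_matrix();print(R.round(2).tolist())
E
python3 fit.py
```

```text
[ 0.6092 -0.0398 -0.1523] [[-1.9, -0.3], [-0.5, -0.4], [3.4, -0.1], [1.4, 4.5], [1.3, 2.2], [2.7, 0.1], [0.6, 3.8], [11.6, 7.4], [-1.4, -0.7], [-5.1, 0.1], [-4.5, -1.0], [-1.0, -2.7], [2.2, -0.9], [-0.6, -3.5]]
[[-0.94, 0.34, 0.0], [0.34, 0.94, 0.0], [0.0, 0.0, -1.0]]
```

View pics/fit.png

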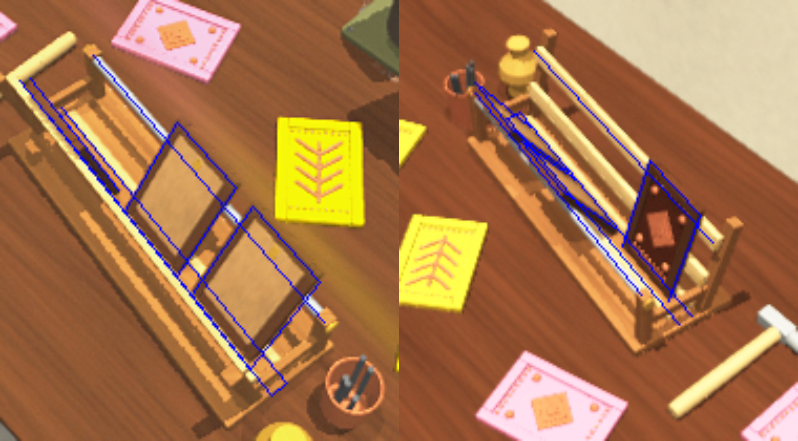

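The fit matches both pictures: rack at (0.609, -0.040), yaw -8.7°, with tipped panels in the left and middle places. I'll square the tool to the rack and go in front of the left panel, with both fingertips side by side.

```bash
cat > where.py <<'E'
from h import *
r=np.load('rack.npy');s=state()
d=np.array(s['ee_pos'])-[r[0],r[1],0];c,n=np.cos(r[2]),np.sin(r[2])
R=Ro.from_rotvec(s['ee_rot']).as_matrix()
Rr=Ro.from_euler('z',-r[2]).as_matrix()@R
print('t',round(s['t'],2),'rack xyz',(np.array([d[0]*c+d[1]*n,-d[0]*n+d[1]*c,d[2]])*1000).round(1),'open',round(s['opening']*1000,1),'F',np.round(s['wrist_force'],1))
print(Rr.round(3).tolist())
E
python3 -m jog '[[60,0,0,0,0,0,-5.6],[60,0,0,0,0,0,-5.6],[60,-30,-25,0,0,0,0],[60,-30,-25,0,0,0,0],[60,-30,-25,0,0,0,0],[60,-30,-25,0,0,0,0],[60,-30,-25,0,0,0,0],[60,-30,-25,0,0,0,0],[60,-30,-25,0,0,0,0],[60,-30,-25,0,0,0,0],[60,-30,-25,0,0,0,0],[60,-30,-25,0,0,0,0],[60,-30,-21,0,0,0,0],[60,0,0,0,0,0,0],[60,0,0,0,0,0,0]]'; python3 where.py
```

```text
t: 2.4
ee_pos: [0.4638, 0.176, 0.2311]
ee_rot: [-0.239, -3.132, -0.0]
wrist_force: [-0.1, -0.2, -0.9]
opening: 0.0599
gripper_force: 0.0
t 2.4 rack xyz [-176.4  191.3  231.1] open 59.9 F [-0.1 -0.2 -0.9]
[[-1.0, 0.0, -0.001], [0.0, 1.0, 0.0], [0.001, 0.0, -1.0]]
```

```bash
python3 -m jog '[[60,-20,-13,-30,0,0,0],[60,-11,-13,-40,0,0,0],[60,0,0,0,0,0,0]]' >/dev/null; python3 - <<'E'
from h import *
r=np.load('rack.npy')
def back(c,uv,z):
    k=calibration(c);d=k['R'].T@np.linalg.inv(k['mtx'])@[*uv,1];o=-k['R'].T@k['t'];X=o+d*(z-o[2])/d[2]
    e=X-[r[0],r[1],0];cc,n=np.cos(r[2]),np.sin(r[2]);return np.round([1000*(e[0]*cc+e[1]*n),1000*(-e[0]*n+e[1]*cc)])
im=camera("wrist");cv2.imwrite("pics/w1.png",im[:,:,::-1])
for l in("panel_medallion_top","panel_leaf_top","panel_lozenge_top"):
  for d in spot_point(l,"wrist"):print("w",l,np.round(d['position']),round(d['p'],2),back("wrist",d['position'],.169))
im=camera("scene")
for l in("panel_medallion_top","panel_leaf_top","panel_lozenge_top"):
  for d in spot_point(l,"scene"):print("s",l,np.round(d['position']),round(d['p'],2),back("scene",d['position'],.169))
cv2.imwrite("pics/s1.png",np.hstack([cv2.resize(im[140:340,240:440,::-1],(400,400)),cv2.resize(cv2.imread("pics/w1.png"),(400,400))]))
E
python3 where.py
```

```text
w panel_medallion_top [308. 232.] 0.82 [-105.  158.]
w panel_medallion_top [148. 220.] 0.34 [-116.   23.]
w panel_leaf_top [115. 235.] 0.68 [-103.   -7.]
s panel_leaf_top [338. 212.] 0.92 [-100.   -4.]
s panel_leaf_top [461. 267.] 0.82 [-257.  320.]
s panel_leaf_top [391. 199.] 0.79 [-249.   53.]
s panel_leaf_top [345. 293.] 0.53 [ 33. 197.]
s panel_lozenge_top [302. 150.] 0.83 [-146. -251.]
s panel_lozenge_top [263. 196.] 0.75 [  40. -177.]
s panel_lozenge_top [232. 166.] 0.57 [  59. -324.]
s panel_lozenge_top [344. 296.] 0.42 [ 38. 202.]
t 3.1 rack xyz [-146.6  166.   300.3] open 59.7 F [-0.8  0.9 -0.2]
[[-1.0, -0.003, -0.002], [-0.003, 1.0, -0.001], [0.002, -0.001, -1.0]]
```

View pics/s1.png

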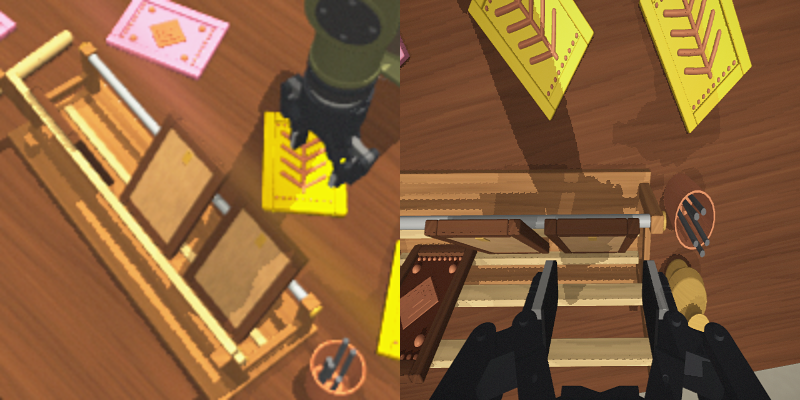

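The wrist view shows the rack square to the tool. The left panel is centred at about y 158 and the middle one at about y -5. I'll go down in front of the left one.

```bash
python3 -m jog '[[60,0,-8,35,0,0,0],[60,0,0,45,0,0,0],[60,0,0,45,0,0,0],[60,0,0,33,0,0,0],[60,0,0,0,0,0,0],[60,0,0,0,0,0,0]]'>/dev/null; python3 where.py
python3 -m jog '[[60,-5,0,0,0,0,0],[60,-5,0,0,0,0,0],[60,-5,0,0,0,0,0],[60,-5,0,0,0,0,0],[60,-5,0,0,0,0,0],[60,-5,0,0,0,0,0],[60,-5,0,0,0,0,0],[60,0,0,0,0,0,0]]'>/dev/null; python3 where.py
```

```text
t 3.7 rack xyz [-146.1  157.8  143.3] open 59.7 F [ 0.8 -0.6  1. ]
[[-1.0, -0.002, -0.001], [-0.002, 1.0, -0.001], [0.001, -0.001, -1.0]]
t 4.5 rack xyz [-109.7  157.9  143.2] open 60.3 F [-1.3  0.4 -0.1]
[[-1.0, -0.002, 0.001], [-0.002, 1.0, -0.0], [-0.001, -0.0, -1.0]]
```

```bash
python3 -m jog '[[60,-4,0,0,0,0,0],[60,-4,0,0,0,0,0],[60,-4,0,0,0,0,0],[60,-4,0,0,0,0,0],[60,-4,0,0,0,0,0],[60,-4,0,0,0,0,0],[60,-4,0,0,0,0,0],[60,-4,0,0,0,0,0],[60,-4,0,0,0,0,0],[60,-4,0,0,0,0,0],[60,-4,0,0,0,0,0],[60,-4,0,0,0,0,0],[60,-4,0,0,0,0,0],[60,-4,0,0,0,0,0],[60,0,0,0,0,0,0]]'>/dev/null; python3 where.py
cat > look.py <<'E'
from h import *
import sys
b=camera("side");a=camera("scene")
cv2.imwrite(f"pics/{sys.argv[1]}.png",np.hstack([cv2.resize(a[140:340,240:440,::-1],(400,400)),cv2.resize(b[80:260,220:400,::-1],(400,400))]))
E
python3 look.py p1
```

```text
t 6.0 rack xyz [-48.9 159.6 151.3] open 60.5 F [-4.4 -1.1 27.2]
[[-1.0, -0.001, 0.015], [-0.001, 1.0, 0.005], [-0.015, 0.005, -1.0]]
```

View pics/p1.png

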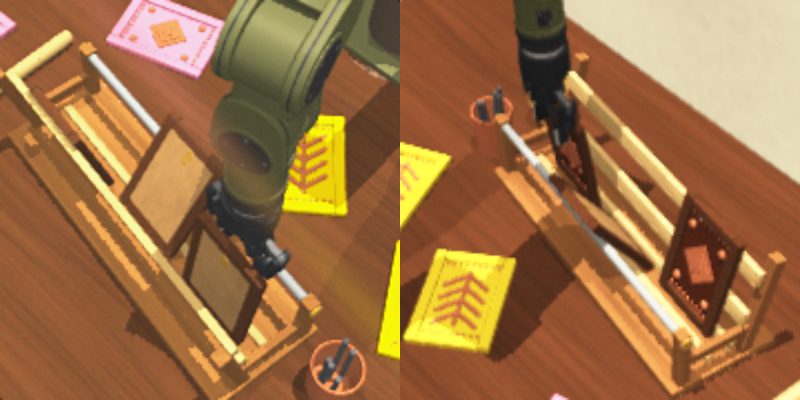

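The panel is coming up, but the 27 N upward force says its top edge is under the knuckles. I'll raise the tool before going on.

```bash
python3 -m jog '[[60,0,0,-8,0,0,0],[60,0,0,-8,0,0,0],[60,0,0,-8,0,0,0],[60,0,0,0,0,0,0]]'>/dev/null; python3 where.py
python3 -m jog '[[60,-3,0,0,0,0,0],[60,-3,0,0,0,0,0],[60,-3,0,0,0,0,0],[60,-3,0,0,0,0,0],[60,-2,0,0,0,0,0],[60,-2,0,0,0,0,0],[60,0,0,0,0,0,0]]'>/dev/null; python3 where.py
python3 look.py p2
```

```text
t 6.5 rack xyz [-53.8 158.2 168.2] open 59.9 F [-0.3 -0.2 -1.2]
[[-1.0, -0.002, 0.001], [-0.002, 1.0, 0.0], [-0.001, 0.0, -1.0]]
t 7.2 rack xyz [-38.3 158.  167.2] open 60.2 F [-0.2 -0.  -0.3]
[[-1.0, -0.002, 0.0], [-0.002, 1.0, -0.0], [-0.0, -0.0, -1.0]]
```

View pics/p2.png

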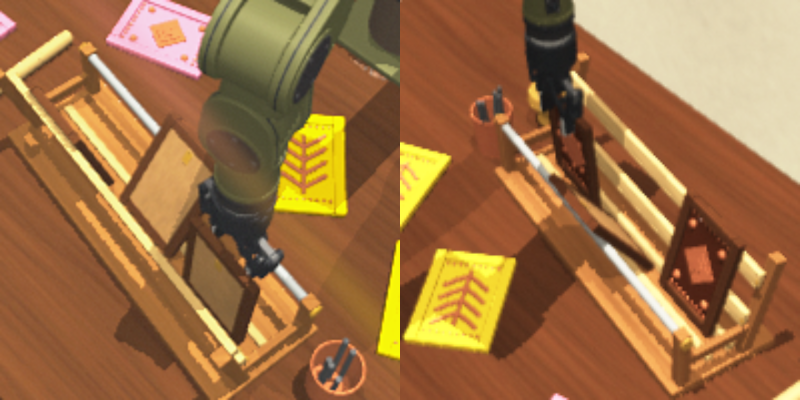

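```bash
python3 -m jog '[[60,-2,0,0,0,0,0],[60,-2,0,0,0,0,0],[60,-2,0,0,0,0,0],[60,-2,0,0,0,0,0],[60,-2,0,0,0,0,0],[60,-2,0,0,0,0,0],[60,-2,0,0,0,0,0],[60,-2,0,0,0,0,0],[60,-2,0,0,0,0,0],[60,-1.5,0,0,0,0,0],[60,-1.5,0,0,0,0,0],[60,-1.5,0,0,0,0,0],[60,-1.5,0,0,0,0,0],[60,-1.5,0,0,0,0,0],[60,-1.5,0,0,0,0,0],[60,0,0,0,0,0,0],[60,0,0,0,0,0,0],[60,0,0,0,0,0,0]]'>/dev/null; python3 where.py
python3 look.py p3
```

```text
t 9.1 rack xyz [-11.7 158.1 167.3] open 59.8 F [ 0.2 -0.2  0.2]
[[-1.0, -0.002, -0.0], [-0.002, 1.0, -0.0], [0.0, -0.0, -1.0]]
```

View pics/p3.png

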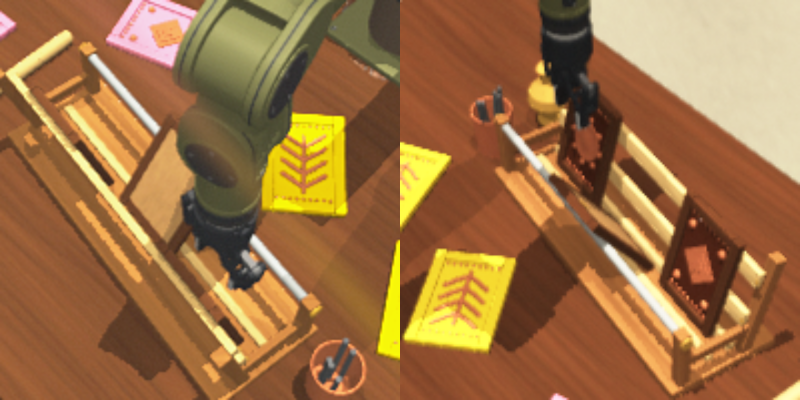

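The medallion panel is at or past upright. I'll ease on a little further, still short of where the leaning face would be, and check again by network.

```bash
python3 -m jog '[[60,-1,0,0,0,0,0],[60,-1,0,0,0,0,0],[60,-1,0,0,0,0,0],[60,-1,0,0,0,0,0],[60,-1,0,0,0,0,0],[60,-1,0,0,0,0,0],[60,-1,0,0,0,0,0],[60,-1,0,0,0,0,0],[60,-1,0,0,0,0,0],[60,-1,0,0,0,0,0],[60,-1,0,0,0,0,0],[60,-1,0,0,0,0,0],[60,0,0,0,0,0,0],[60,0,0,0,0,0,0],[60,0,0,0,0,0,0],[60,0,0,0,0,0,0]]'>/dev/null; python3 where.py
cat > chk.py <<'E'
from h import *
import sys
r=np.load('rack.npy');y=float(sys.argv[1])
print('predict side: lean',proj("side",W(r,(47,y,192))).round(),'upright',proj("side",W(r,(0,y,198))).round(),'scene lean',proj("scene",W(r,(47,y,192))).round(),'upright',proj("scene",W(r,(0,y,198))).round())
for c in("side","scene"):
  camera(c)
  for l in("panel_medallion_top","panel_leaf_top"):
    print(c,l,[(np.round(d['position']).tolist(),round(d['p'],2)) for d in spot_point(l,c)])
E
python3 chk.py 158
```

```text
t 10.8 rack xyz [  0.4 158.1 167.3] open 59.8 F [-0.4  0.5 -0. ]
[[-1.0, -0.002, -0.0], [-0.002, 1.0, -0.0], [0.0, 0.0, -1.0]]
predict side: lean [311. 121.] upright [300. 125.] scene lean [331. 281.] upright [346. 270.]
side panel_medallion_top [([309.0, 122.0], 0.93), ([324.0, 190.0], 0.27)]
side panel_leaf_top [([204.0, 179.0], 0.88), ([242.0, 232.0], 0.85), ([296.0, 168.0], 0.8)]
scene panel_medallion_top [([330.0, 280.0], 0.91)]
scene panel_leaf_top [([337.0, 212.0], 0.92), ([390.0, 201.0], 0.79), ([457.0, 265.0], 0.75), ([301.0, 242.0], 0.28)]
```

The medallion panel leans on the slats; both views match the prediction within 2 px. Next I'll back off and move in front of the middle panel.

```bash
python3 -m jog '[[60,15,0,0,0,0,0],[60,30,0,0,0,0,0],[60,35,0,0,0,0,0],[60,35,0,0,0,0,0],[60,33,0,0,0,0,0],[60,0,-30,0,0,0,0],[60,0,-40,0,0,0,0],[60,0,-40,0,0,0,0],[60,0,-40,0,0,0,0],[60,0,-13,0,0,0,0],[60,0,0,0,0,0,0],[60,0,0,20,0,0,0],[60,0,0,0,0,0,0],[60,0,0,0,0,0,0]]'>/dev/null; python3 where.py
```

```text
t 12.5 rack xyz [-147.6   -4.2  147.2] open 60.1 F [-0.1  0.6  1.1]
[[-1.0, -0.003, -0.001], [-0.003, 1.0, 0.0], [0.001, 0.0, -1.0]]
```

```bash
python3 -m jog '[[60,-5,0,0,0,0,0],[60,-5,0,0,0,0,0],[60,-5,0,0,0,0,0],[60,-5,0,0,0,0,0],[60,-4,0,0,0,0,0],[60,-4,0,0,0,0,0],[60,-4,0,0,0,0,0],[60,-4,0,0,0,0,0],[60,-4,0,-1.5,0,0,0],[60,-4,0,-1.5,0,0,0],[60,-4,0,-1.5,0,0,0],[60,-4,0,-1.5,0,0,0],[60,0,0,0,0,0,0]]'>/dev/null; python3 where.py
python3 -m jog '[[60,-4,0,-1.5,0,0,0],[60,-4,0,-1.5,0,0,0],[60,-4,0,-1.5,0,0,0],[60,-4,0,-1.5,0,0,0],[60,-4,0,-1.5,0,0,0],[60,-4,0,-1.5,0,0,0],[60,-4,0,-1.5,0,0,0],[60,-3,0,-1.5,0,0,0],[60,-3,0,-1.5,0,0,0],[60,-3,0,-1.5,0,0,0],[60,-3,0,0,0,0,0],[60,0,0,0,0,0,0]]'>/dev/null; python3 where.py; python3 look.py p4
```

```text
t 13.8 rack xyz [-94.   -5.1 153.7] open 60.1 F [-1.4 -0.6  0.6]
[[-1.0, -0.002, 0.002], [-0.002, 1.0, -0.0], [-0.002, -0.0, -1.0]]
t 15.0 rack xyz [-54.6  -5.  168.5] open 59.9 F [0.5 0.4 0.6]
[[-1.0, -0.002, 0.001], [-0.002, 1.0, 0.0], [-0.001, 0.0, -1.0]]
```

View pics/p4.png

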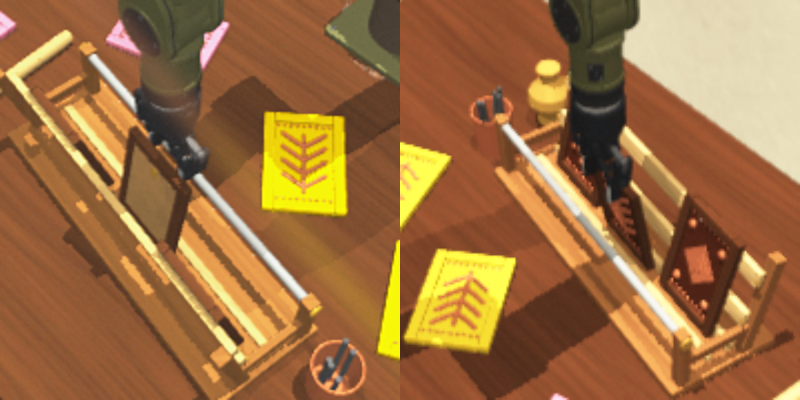

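The middle (leaf) panel is rising squarely with little force, so I'll continue as before.

```bash
python3 -m jog '[[60,-3,0,0,0,0,0],[60,-3,0,0,0,0,0],[60,-3,0,0,0,0,0],[60,-3,0,0,0,0,0],[60,-2,0,0,0,0,0],[60,-2,0,0,0,0,0],[60,-2,0,0,0,0,0],[60,-2,0,0,0,0,0],[60,-2,0,0,0,0,0],[60,-2,0,0,0,0,0],[60,-2,0,0,0,0,0],[60,-2,0,0,0,0,0],[60,-2,0,0,0,0,0],[60,-1.5,0,0,0,0,0],[60,-1.5,0,0,0,0,0],[60,-1.5,0,0,0,0,0],[60,-1.5,0,0,0,0,0],[60,-1.5,0,0,0,0,0],[60,-1.5,0,0,0,0,0],[60,0,0,0,0,0,0]]'>/dev/null; python3 where.py
python3 -m jog '[[60,-1,0,0,0,0,0],[60,-1,0,0,0,0,0],[60,-1,0,0,0,0,0],[60,-1,0,0,0,0,0],[60,-1,0,0,0,0,0],[60,-1,0,0,0,0,0],[60,-1,0,0,0,0,0],[60,-1,0,0,0,0,0],[60,-1,0,0,0,0,0],[60,-1,0,0,0,0,0],[60,-1,0,0,0,0,0],[60,-1,0,0,0,0,0],[60,-1,0,0,0,0,0],[60,-1,0,0,0,0,0],[60,0,0,0,0,0,0],[60,0,0,0,0,0,0],[60,0,0,0,0,0,0],[60,0,0,0,0,0,0]]'>/dev/null; python3 where.py; python3 chk.py -5
```

```text
t 17.1 rack xyz [-16.   -4.9 168.3] open 59.9 F [ 1.3 -0.4 -0.5]
[[-1.0, -0.002, 0.0], [-0.002, 1.0, -0.0], [-0.0, -0.0, -1.0]]
t 18.9 rack xyz [ -2.3  -4.9 168.3] open 59.7 F [ 0.8 -0.4 -0.4]
[[-1.0, -0.002, -0.0], [-0.002, 1.0, -0.0], [0.0, -0.0, -1.0]]
predict side: lean [337. 148.] upright [325. 152.] scene lean [294. 235.] upright [309. 225.]
side panel_medallion_top []
side panel_leaf_top [([337.0, 149.0], 0.96), ([204.0, 179.0], 0.56)]
scene panel_medallion_top [([328.0, 281.0], 0.83)]
scene panel_leaf_top [([392.0, 198.0], 0.66), ([459.0, 267.0], 0.63), ([298.0, 236.0], 0.52), ([283.0, 219.0], 0.25)]
```

Both panels now lean back. I'll back away and up, then look.

```bash
python3 -m jog '[[60,15,0,0,0,0,0],[60,30,0,0,0,0,0],[60,35,0,0,0,0,0],[60,35,0,0,0,0,0],[60,35,0,-10,0,0,0],[60,30,0,-30,0,0,0],[60,20,0,-40,0,0,0],[60,0,0,-30,0,0,0],[60,0,0,0,0,0,0],[60,0,0,0,0,0,0]]'>/dev/null; python3 where.py; python3 look.py p5
python3 - <<'E'
from h import *
im=camera("wrist");a=cv2.imread("pics/p5.png")
cv2.imwrite("pics/p6.png",np.vstack([a[:, :],cv2.copyMakeBorder(cv2.resize(im[:,:,::-1],(320,200)),0,0,0,480,cv2.BORDER_CONSTANT)]))
E
```

```text
t 20.2 rack xyz [-201.7   -5.2  279. ] open 59.9 F [-0.6 -0.5 -0.4]
[[-1.0, -0.002, 0.002], [-0.002, 1.0, 0.0], [-0.002, 0.0, -1.0]]
```

View pics/p6.png

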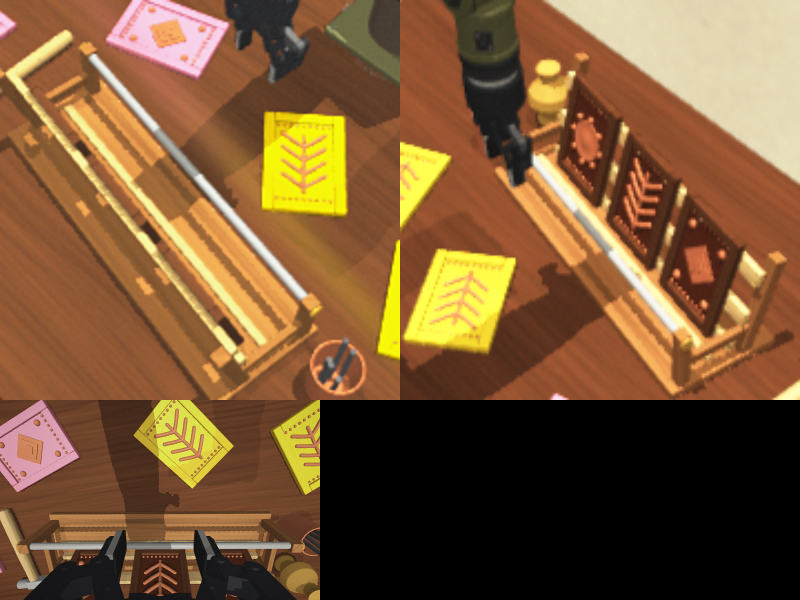

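All three panels lean squarely in line on the slats (side crop, about (588,140), (640,205) and (700,262)). The gripper is clear, and the cup, vase and hammer look undisturbed.

```bash
python3 -c "
from workcell import *
print(hand_in())"
```

```text
the job is handed in; nothing more can be done
None
```

I pushed the medallion and leaf panels back over; both now lean square on the slats beside the untouched lozenge panel, nothing on the bench looks moved, and I handed the job in at about 20 s. One hitch: the medallion panel's top edge caught under the gripper once at about 27 N (limit 40 N), so I raised the tool and carried on.

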